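# Take the detector head off its ball mount at the change position

## Task

Slide the steel sled flat along the table by its black handle until the round white mark on it lies under the tip of the fixed needle. Then squeeze the coupler's spring latch sideways while it still sits on the ball, and lift the coupler with its white detector head straight off, leaving the sled flat on the table with its mark under the needle. Finish still holding the coupler in the gripper, about level, still, and at least 10 cm above its seat, and leave the other things where they are.

Things in the scene. Friction and masses are not known exactly. Their poses are not given: they have to be found in the camera images.
- sled: loose steel sled, 0.9 kg, plate 250 x 100 x 12 mm flat on the table; origin under it, local x along the plate (-110 to +140 mm) towards the round mark, z up. On its centre line at local x: black handle -85, ball stud -30, rest for the detector head +65, mark +118 mm. Slides with 5 to 10 N.
- sled_handle (a point): grip point in the sled's upright black handle block, 52 mm above the table; the block is 30 mm (sled's x) by 22 mm (sled's y), its top 72 mm above the table. Grip it across the sled's y and firmly (50 N or so): the sled drags and may swing about the grip, more so if it is pressed down; taking up to 1 mm of lift on it helps.
- sled_mark (a point): centre of the flat round white mark, 22 mm in diameter, on top of the plate at the sled's far end.
- sled_rest (a point): middle of the top of the sled's low rest, 22 mm above the table, that carries the detector head; two side cheeks 44 mm apart reach 30 mm above the table.
- pointer_tip (a point): lower tip of the fixed steel needle, 18 mm above the table, 6 mm above the sled's plate. The needle hangs from a thin bar, 72 to 82 mm above the table, that runs away from the robot to a post 87 mm tall on a 50 mm square foot centred 80 mm from the tip.
- ball_top (a point): top of the steel ball stud on the sled, 46 mm above the table: head 22 mm in diameter, 16 mm tall, flat underneath, on a 9 mm neck.
- coupler: coupler, 0.3 kg: a tongue along local x whose 33 mm square socket sits over the ball (1.5 mm play), white detector head 38 x 40 x 30 mm at local x 76 to 114 mm on the rest. Origin at the socket on the ball's top, 46 mm above the table; seated, its x is parallel to the sled's. With the latch closed the sled comes up with it. Lift straight up; clear of the ball after 26 mm.
- coupler_plate (a point): middle of the outer face of the fixed upright plate on the tongue, at coupler-local (55, -20, 28) mm; the plate is 30 mm long (local x), 4 mm thick, from the tongue up to 46 mm above the coupler's origin. The balance point is within 10 mm of its middle along x.
- latch_paddle (a point): middle of the outer face of the latch's upright steel paddle, facing the fixed plate; 30 mm long, 4 mm thick, top 46 mm above the coupler's origin. At coupler-local (55, +23, 28) mm with the latch closed, y = +13 mm when fully drawn; it moves with the latch.
- coupler_pinch (a point): middle between the outer faces of fixed plate and paddle when fully squeezed (33 mm apart; 43 mm before, only the paddle moves): coupler-local (55, -3.5, 28) mm, 74 mm above the table when seated. A grip across the coupler's y centred here leaves the fixed plate still.
- latch (a joint): travel of the spring latch in m: 0 closed (its tooth is under the ball's head), 0.010 fully drawn; grows as the paddle is squeezed towards the fixed plate (coupler's -y). Clear of the ball above 0.006. Spring 3 N at 0, 5.5 N fully drawn; it springs back. A grip of 25 to 40 N draws it and carries the coupler.
- lens_stand: fixed stand: 50 mm square dark foot (origin under its centre), short post and a round lens in a black ring at its top, 92 mm tall; no arm. Bystander; it may stand left or right of the pointer.
- oil_bottle: loose small amber bottle, 34 mm diameter, 75 mm tall; origin under its centre. Bystander.
- dish: loose round white dish, 90 mm across, 15 mm tall; origin under its centre. Bystander.
- tip_box: loose grey closed box 85 x 120 x 55 mm tall; origin under its centre. Bystander.
- post: loose upright aluminium post, 25 mm diameter, 75 mm tall; origin under its centre. Bystander.
- lens_ring: loose black ring, 50 mm outside, 38 mm inside, 12 mm tall; origin under its centre. Bystander.
- driver: loose screwdriver lying on the table, handle black. Bystander.
- jar: loose white jar with lid, 60 mm diameter, 60 mm tall; origin under its centre. Bystander.
There are look-alikes about, which are no part of the job. What is shaped like the coupler but orange is not meant. Leave any pink look-alike of the part that bears pointer_tip alone.

How it is judged:
By the outcome, as a careful person would: the job done as asked, in the order asked, and still so for the second after the job is handed in, while the arm keeps its last pose, push and grip.
It also fails if it takes over 58 s, if anything falls off the work surface, if the arm or the gripper's body presses on something with over 40 N, if the wrist force passes 120 N, or if a joint passes its speed limit or range.

## Robot

A 6-joint arm with a two-finger parallel gripper is mounted at the origin on the work surface. World frame = base frame: x ahead of the robot, y to its left, z up, the work surface at z = 0. Lengths are in mm, angles in rad, forces in N, time in s.
With the tool pointing down it reaches from about 350 to 875 mm from the base axis. Payload 4.2 kg.
Tool frame: the origin (TCP) lies at the very end of the fingers, on their centre line; the grasp point (between the pads) lies 19 mm behind it (arm.grip_point_offset is the distance from the TCP to the grasp point, in mm); z points along the fingers, y is the direction in which the jaws open and shut (so a half turn about z gives the same grasp; the last joint's range is limited). The gripper opens to 85 mm and grips with 20 to 120 N. Pads are 22 mm wide; open, the fingers measure 114 mm over their backs; the gripper's body (76 mm by 85 mm) begins 54 mm behind the grasp point. The pads swing forward as they close: fully open they stand 13 mm farther back than shut.
Start: joints at [1.409, 0.385, 0.008, 0, -1.194, -0.259], TCP at [255.273, 570.469, 231.312] pointing down, gripper open.
Joint ranges: [-3.14, 3.14], [-1.21, 2.06], [-1.07, 1.41], [-3.16, 2.05], [-2.99, -0.16], [-3.1, 3.1]. Speed limits (rad/s): [2.79, 2.79, 3.14, 3.14, 3.14, 3.14].

## Interface

Orientations are given as a unit quaternion [x, y, z, w].
In Python, from bench import arm gives the robot as it stands.
- The arm moves only by the tool drive_tool, never from a script. Its argument "steps" is a list of rows, each a list of 5 numbers: the shift along the tool's x, y, z in m, then the turn about the tool's z in degrees, then the finger opening in m, from 0 to 0.0854. A call has 1 to 20 rows; each row shifts and turns the commanded pose from where the row before left it, along the tool's axes as they then stand; what a row does not reach is not made up. A row lasts 1/10 s, in which the tool goes at most 50 mm and 8.59 degrees, less where a joint would pass 70% of its speed; a pose out of reach is approached as far as the arm can. A call is refused whole if a number of a shift passes 0.05 or a number of a turn 8.59, either way. A call with a gripper value outside its range is refused whole. The fingers move at their own pace and stop on an object; the grip force is fixed at half the most. Time passes only in rows, so rows that do not move let the fingers close. It gives the time, the measured TCP pose, the force and the opening at its end, in the units of the state.
- arm.read_state(): the state, without advancing time (a new reading comes with each control period).
- arm.get_image(name): name is "scene" or "side" or "wrist"; returns (picture, depth): 480x640x3 uint8, blue, green, red; 480x640 float32, mm along the optical axis (not along the pixel's ray), 0 where there is no reading.
- arm.camera_params(name): a dict with "K" (3x3 intrinsics, pixels), "dist" ([k1, k2, p1, p2, k3] as OpenCV has them; the pictures are not rectified), "world_to_cam" (4x4, takes a point from world to camera coordinates); the wrist camera has in their place "mount" (4x4, takes a point from camera to tool coordinates, whose origin is the TCP and whose axes are the flange's). Camera axes: x right, y up, looking along -z (the intrinsics and any distortion apply to the point x, -y, -z); pixel columns grow to the right and rows downward; lengths in mm; the calibration is good to about 2 mm. A picture is of the moment at which its call begins: read the wrist's pose just before it. camera_params takes no time and is no camera call.
- arm.job_done(): hands the job in, once; it reports no verdict.
The state is a dict: "clock": time; "joints": joint angles; "joint_vel": joint speeds; "joint_efforts": joint torques, N m; "position": TCP position; "ee_rot": TCP orientation; "contact_force": force on the tool from outside, world axes, zero at the start; "wrist_torque": the same for the moment, N m; "gripper_width": finger opening in mm.
Only numpy, scipy, OpenCV 4.12 (cv2) and the standard library are available. Lean on these libraries where they do the work, as an engineer would, in place of code of your own. Each camera call takes 0.05 s, during which the arm holds its last target.

## Working session

There is one attempt and no reset: what is moved stays moved. The work goes in short steps, Python scripts to look and compute and a tool call to move; the robot and the scene stay as the last step left them, time stands still between calls to the robot, and variables do not carry over. Pictures are saved under pics/ and viewed, and the job is handed in when it is done.

Besides the shell and the picture viewer there is one more tool, called after "Call:" as name(argument=value, ...) on one line, values as JSON. drive_tool: Moves the arm, as the interface text tells. Its arguments: {"type":"object","properties":{"steps":{"type":"array"}},"required":["steps"]}

```bash
ls; mkdir -p pics; cat > h.py <<'E'
import numpy as np, cv2
from bench import arm
def und(p,c):
    K=np.array(c["K"],float);d=np.array(c["dist"],float)
    return cv2.undistortPoints(np.array([[p]],float),K,d)[0,0]
def w2c(name):
    c=arm.camera_params(name)
    return c,np.array(c["world_to_cam"],float)
def ray(name,p,st=None):
    c=arm.camera_params(name)
    u=und(p,c); d=np.array([u[0],-u[1],-1.])
    if "world_to_cam" in c:
        T=np.linalg.inv(np.array(c["world_to_cam"],float))
    else:
        from scipy.spatial.transform import Rotation as R
        W=np.eye(4);W[:3,:3]=R.from_quat(st["ee_rot"]).as_matrix();W[:3,3]=st["position"]
        T=W@np.array(c["mount"],float)
    return T[:3,3],T[:3,:3]@d
def onz(name,p,z,st=None):
    o,d=ray(name,p,st); return o+d*(z-o[2])/d[2]
def px(name,P,st=None):
    c=arm.camera_params(name)
    if "world_to_cam" in c: M=np.array(c["world_to_cam"],float)
    else:
        from scipy.spatial.transform import Rotation as R
        W=np.eye(4);W[:3,:3]=R.from_quat(st["ee_rot"]).as_matrix();W[:3,3]=st["position"]
        M=np.linalg.inv(W@np.array(c["mount"],float))
    q=M[:3,:3]@np.array(P,float)+M[:3,3]
    return cv2.projectPoints(np.array([[q[0],-q[1],-q[2]]]),np.zeros(3),np.zeros(3),np.array(c["K"],float),np.array(c["dist"],float))[0][0,0]
E
python3 - <<'E'
from h import *
s=arm.read_state();print(s)
for n in ["scene","side","wrist"]:
    im,d=arm.get_image(n);cv2.imwrite(f"pics/{n}0.png",im);np.save(f"pics/{n}0d.npy",d);cv2.imwrite
    c=arm.camera_params(n);print(n,c)
E
```

```text
pics
{'clock': 0.0, 'joints': array([ 1.40856496e+00,  3.85534483e-01,  6.63109468e-03, -4.90345176e-04,
       -1.19398342e+00, -2.58579118e-01]), 'joint_vel': array([-0.00062814, -0.00092248,  0.00062095, -0.00163516, -0.00146612,
       -0.00104786]), 'joint_efforts': array([ 3.25741064e-05, -3.92293489e+01,  1.88397717e+01,  4.18617547e+00,
       -4.61652220e-03,  1.19161555e-06]), 'position': array([255.07195217, 569.9483329 , 230.23824397]), 'ee_rot': array([ 9.77926903e-01, -2.08944559e-01, -1.77279140e-04,  1.05500234e-03]), 'contact_force': array([ 0.50539679, -0.1184877 ,  0.5790302 ]), 'wrist_torque': array([ 0.03117335,  0.01195604, -0.01347462]), 'gripper_width': 85.43013505824084}
scene {'K': array([[554.44451073,   0.        , 327.35049552],
       [  0.        , 554.44451073, 254.21186101],
       [  0.        ,   0.        ,   1.        ]]), 'dist': array([0.02293208, 0.        , 0.        , 0.        , 0.        ]), 'world_to_cam': array([[-2.00692935e-02,  9.99796255e-01,  2.16124021e-03,
         3.15809226e+01],
       [-7.31031926e-01, -1.61488792e-02,  6.82152
[... 712 characters left out ...]
7875116e+02],
       [ 0.00000000e+00,  0.00000000e+00,  0.00000000e+00,
         1.00000000e+00]])}
wrist {'K': array([[383.31750208,   0.        , 329.7115724 ],
       [  0.        , 383.31750208, 245.52343086],
       [  0.        ,   0.        ,   1.        ]]), 'dist': array([-0.03252845,  0.        ,  0.        ,  0.        ,  0.        ]), 'mount': array([[-3.52807224e-05,  9.52313035e-01,  3.05122734e-01,
         7.78715290e+01],
       [ 9.99999997e-01,  5.40645276e-05, -5.31118474e-05,
         4.15094755e-01],
       [-6.70754210e-05,  3.05122731e-01, -9.52313034e-01,
        -1.42966466e+02],
       [ 0.00000000e+00,  0.00000000e+00,  0.00000000e+00,
         1.00000000e+00]])}
```

View pics/scene0.png

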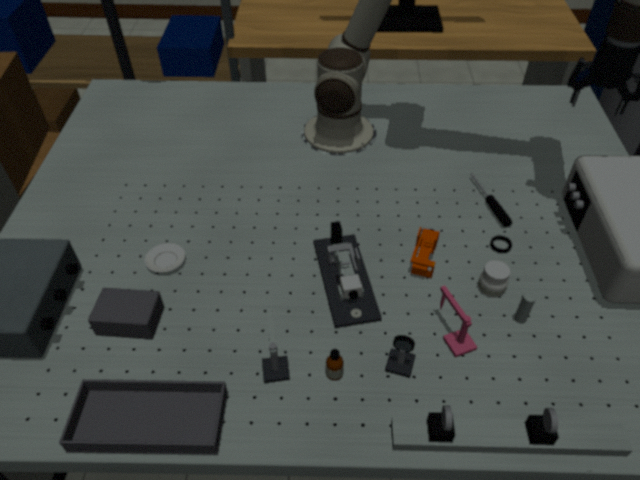

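View pics/side0.png

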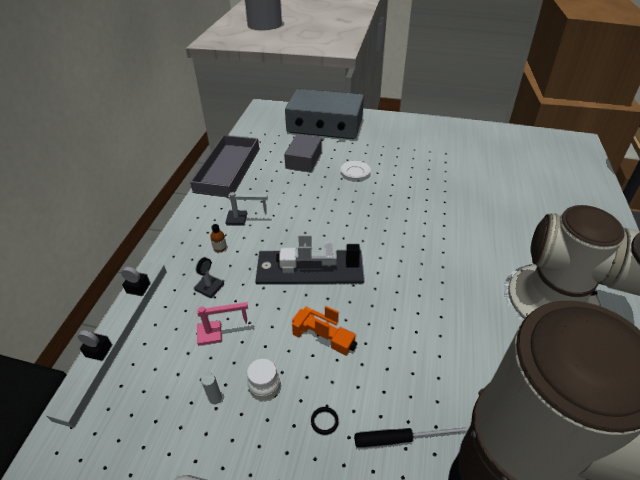

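View pics/wrist0.png

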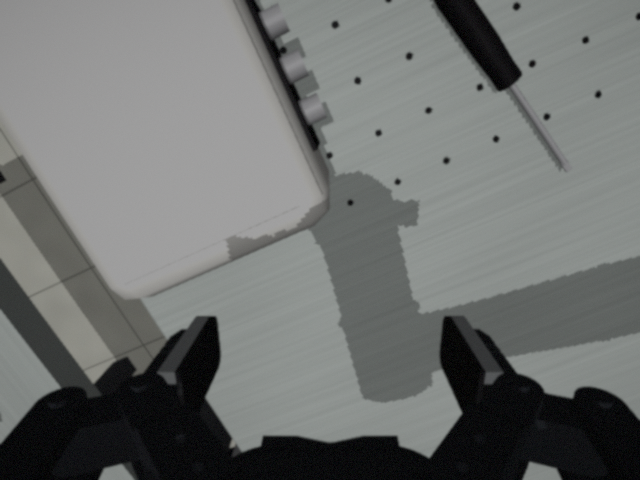

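The scene view shows the sled at about (347,280), with its handle at (336,232) and its mark at (356,313). The grey pointer stand is at (275,365) with its needle near (270,340), and the orange and pink look-alikes are on the right. I'll zoom in to measure.

```bash
python3 - <<'E'
import cv2
a=cv2.imread("pics/scene0.png");cv2.imwrite("pics/z1.png",cv2.resize(a[215:395,230:400],None,fx=3.3,fy=3.3,interpolation=cv2.INTER_CUBIC))
b=cv2.imread("pics/side0.png");cv2.imwrite("pics/z2.png",cv2.resize(b[180:300,210:380],None,fx=4.6,fy=4.6,interpolation=cv2.INTER_CUBIC))
E
```

```text
(no output)
```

View pics/z1.png

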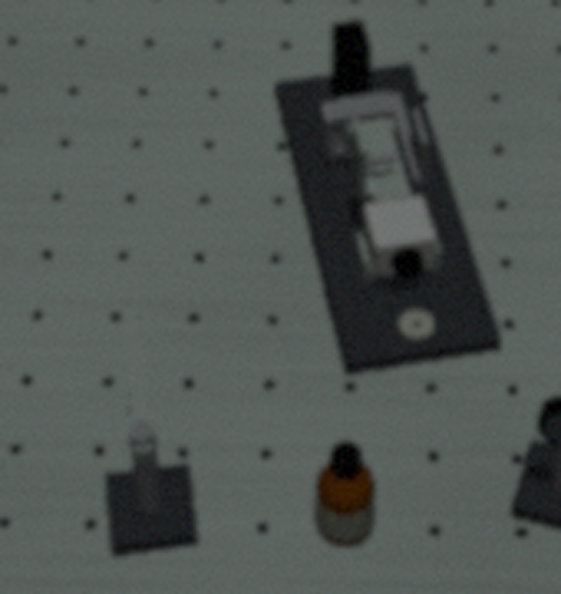

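View pics/z2.png

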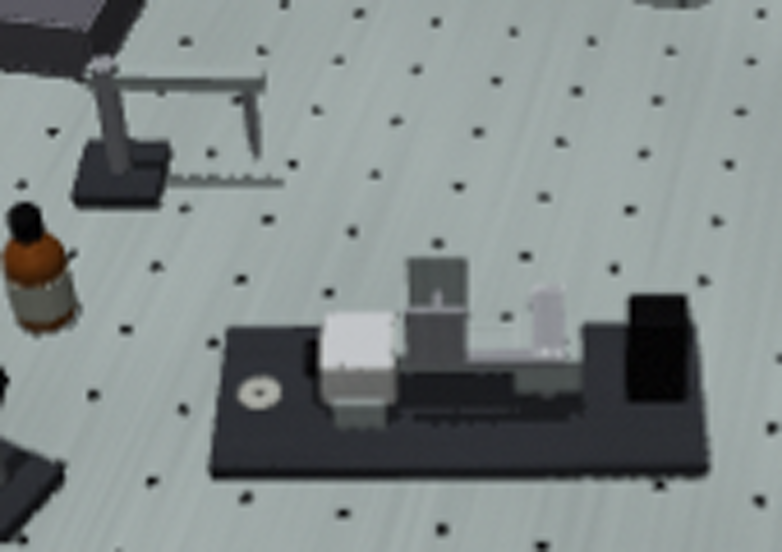

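```bash
python3 - <<'E'
from h import *
S=lambda x,y:(230+(x+.5)/3.3-.5,215+(y+.5)/3.3-.5)
D=lambda x,y:(210+(x+.5)/4.6-.5,180+(y+.5)/4.6-.5)
def p(n,a): print(n,np.round(a,1))
p("mark scene",onz("scene",S(416,323),12));p("mark side",onz("side",D(260,392),12))
t=onz("side",D(257,158),18);p("tip side z18",t);q=px("scene",t);print("scene px of tip",q,"zoom",(q-[230,215])*3.3)
p("handle top scene",onz("scene",S(349,26),72));p("handle top side",onz("side",D(657,307),72))
# sled corners at z=12
for c in [(276,86),(411,66),(498,348),(348,372)]: p("corner sc",onz("scene",S(*c),12 if c[1]<200 else 6))
for c in [(229,327),(695,324),(708,465),(211,467)]: p("corner sd",onz("side",D(*c),12))
# pointer foot
for c in [(108,474),(188,465),(196,545),(114,553)]: p("foot sc",onz("scene",S(*c),5))
p("bar end side", onz("side",D(265,75),82)); p("bar post side", onz("side",D(103,75),82))
p("post top scene",onz("scene",S(142,430),87))
E
```

```text
mark scene [659.   40.3  12. ]
mark side [659.   39.3  12. ]
tip side z18 [ 712.8 -131.9   18. ]
scene px of tip [270.05948444 330.85525474] zoom [132.19629865 382.32234063]
handle top scene [453.5  -4.5  72. ]
handle top side [461.8  -3.   72. ]
corner sc [453.  -55.2  12. ]
corner sc [431.   40.2  12. ]
corner sc [672.8  91.5   6. ]
corner sc [693.1  -1.9   6. ]
corner sd [689.2  -2.7  12. ]
corner sd [447.4 -55.1  12. ]
corner sd [426.4  41.5  12. ]
corner sd [668.   93.5  12. ]
foot sc [ 768.6 -142.7    5. ]
foot sc [761.4 -96.    5. ]
foot sc [814.7 -87.6   5. ]
foot sc [ 820.7 -134.     5. ]
bar end side [ 701.4 -129.6   82. ]
bar post side [ 790.2 -112.    82. ]
post top scene [ 792.  -114.9   87. ]
```

Call:
drive_tool(steps=[[0.0211,0.022,0,0,0.0854],[0.0211,0.022,0,0,0.0854],[0.0211,0.022,0,0,0.0854],[0.0211,0.022,0,0,0.0854],[0.0211,0.022,0,0,0.0854],[0.0211,0.022,0,0,0.0854],[0.0211,0.022,0,0,0.0854],[0.0211,0.022,0,0,0.0854],[0.0211,0.022,0,0,0.0854],[0.0211,0.022,0,0,0.0854],[0.0211,0.022,0,0,0.0854],[0.0211,0.022,0,0,0.0854],[0.0211,0.022,0,0,0.0854],[0.0211,0.022,0,0,0.0854],[0.0211,0.022,0,0,0.0854],[0.0211,0.022,0,0,0.0854],[0.0211,0.022,0,0,0.0854],[0.0211,0.022,0,0,0.0854],[0.0211,0.022,0,0,0.0854],[0.0211,0.022,0,0,0.0854]])

```text
clock: 2.15
position: [460.8, -4.8, 231.2]
ee_rot: [0.978, -0.209, -0.0, -0.0]
contact_force: [0.4, -0.1, -0.3]
gripper_width: 85.4
```

Call:
drive_tool(steps=[[0,0,0,-7.3,0.0854],[0,0,0,-7.3,0.0854],[0,0,0,-7.3,0.0854],[0,0,0,-7.3,0.0854],[0,0,0,-7.4,0.0854],[0,0,0,0,0.0854],[0,0,0,0,0.0854],[0,0,0,0,0.0854]])

```text
clock: 2.95
position: [460.6, -3.5, 231.2]
ee_rot: [0.994, 0.108, -0.0, 0.0]
contact_force: [-0.2, 0.4, 0.1]
gripper_width: 85.6
```

```bash
python3 - <<'E'
from h import *
from scipy.spatial.transform import Rotation as R
s=arm.read_state();print(s["position"],s["clock"],s["joints"],R.from_quat(s["ee_rot"]).as_matrix()[:2,0])
im,d=arm.get_image("wrist");cv2.imwrite("pics/w1.png",im);np.save("pics/w1d.npy",d);import json;json.dump([s["position"].tolist(),s["ee_rot"].tolist()],open("pics/w1.json","w"))
E
```

```text
[460.63234336  -3.5251306  231.22356881] 2.95 [ 3.46580571e-01  1.01779166e-01 -3.75193454e-01 -5.73896919e-05
 -1.09405362e+00  1.44047120e+00] [0.9767134  0.21454807]
```

View pics/w1.png

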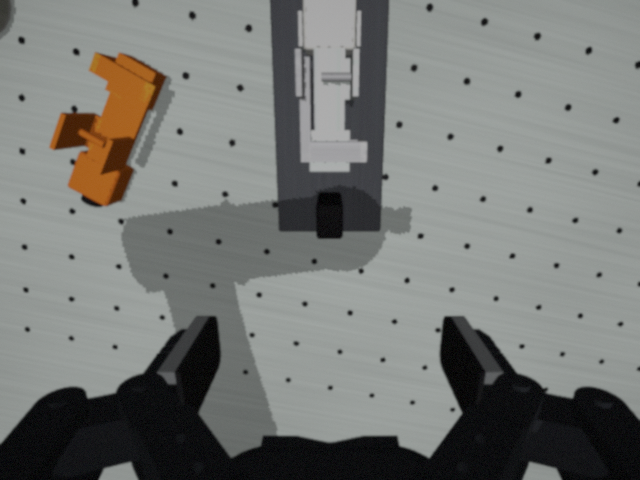

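```bash
python3 - <<'E'
from h import *
import json
a=cv2.imread("pics/w1.png");cv2.imwrite("pics/w1z.png",cv2.resize(a[0:250,250:410],None,fx=2.4*2-2.4,fy=2.4,interpolation=cv2.INTER_CUBIC))
P,q=json.load(open("pics/w1.json"));st=dict(position=np.array(P),ee_rot=np.array(q))
g=cv2.cvtColor(a,cv2.COLOR_BGR2GRAY)
m=(g[185:245,300:360]<14).astype(np.uint8)
n,l,s,c=cv2.connectedComponentsWithStats(m);print(s[1:],c[1:])
d=np.load("pics/w1d.npy")
print(np.round(d[188:244:4,329]))
print(np.round(d[188:240:6,310:350:3]))
E
```

```text
[[ 17   8  25  20 287]
 [ 38  23   1   1   1]
 [ 39  23   3  10  13]
 [ 21  24   1   1   1]
 [ 24  24   2   1   2]
 [ 28  25   1   1   1]
 [ 35  25   1   1   1]
 [ 37  25   1   2   2]
 [ 30  26   2   1   2]
 [ 34  27   1   1   1]
 [ 17  28   8  15  42]
 [ 24  29   2   2   3]
 [ 27  29   3   4   5]
 [ 36  29   2   2   2]
 [ 33  30   2   1   2]
 [ 24  32   4   3   6]
 [ 30  33   2   2   2]
 [ 33  32   1   1   1]
 [ 35  32   2   2   2]
 [ 23  35   2   1   2]
 [ 37  34   5   3   7]
 [ 30  36   3   3   5]
 [ 34  36   2   4   4]
 [ 20  38  10   9  24]
 [ 34  38   8  14  43]
 [ 32  40   2   3   3]
 [ 35  41   1   1   1]
 [ 18  44   1   1   1]
 [ 18  45  14   7  34]
 [ 31  49   2   2   3]
 [ 29  51   2   1   2]] [[28.81533101 14.93728223]
 [38.         23.        ]
 [40.30769231 27.76923077]
 [21.         24.        ]
 [24.5        24.        ]
 [28.         25.        ]
 [35.         25.        ]
 [37.         25.5       ]
 [30.5        26.        ]
 [34.         27.        ]
 [19.5952381  34.9047619 ]
 [24.66666667 29.66666667]
 [28.2        30.4       ]
 [36.5        29.5       ]
 [33.5  
[... 481 characters left out ...]
. 309. 310. 310. 311. 312. 313. 315. 391.]
[[363. 363. 363. 362. 364. 362. 362. 362. 363. 362. 363. 363. 363. 364.]
 [365. 366. 363. 350. 349. 347. 348. 349. 347. 347. 355. 365. 364. 364.]
 [367. 366. 367. 322. 320. 321. 321. 321. 320. 320. 323. 365. 367. 366.]
 [368. 367. 310. 307. 308. 307. 307. 307. 308. 307. 309. 367. 369. 367.]
 [370. 370. 310. 309. 308. 308. 309. 308. 308. 308. 309. 370. 371. 369.]
 [371. 372. 311. 310. 310. 310.   0. 310. 312. 309. 310. 370. 371. 370.]
 [374. 375. 313. 311. 312. 312. 312. 312. 311. 312. 310. 372. 374. 371.]
 [375. 375. 314. 313. 312. 313. 314. 312. 313. 313. 312. 375. 376. 375.]
 [388. 389. 317. 314. 315. 314. 315. 315. 315. 314. 316. 390. 390. 389.]]
```

View pics/w1z.png

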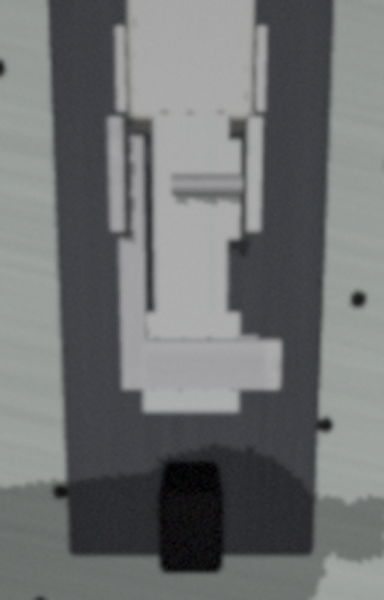

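```bash
python3 - <<'E'
from h import *
import json
P,q=json.load(open("pics/w1.json"));st=dict(position=np.array(P),ee_rot=np.array(q))
zz=lambda x,y:(250+x/2.4,y/2.4)
for c in [(162,490),(221,490),(161,571),(222,571)]: print(np.round(onz("wrist",zz(*c),72,st),1))
print("handle",onz("wrist",zz(191.5,530),72,st))
L=[onz("wrist",zz(*c),12,st) for c in [(50,20),(69,550)]];Rr=[onz("wrist",zz(*c),12,st) for c in [(332,20),(314,550)]]
for A,B in(L,Rr): print(A,B,np.degrees(np.arctan2(A[1]-B[1],A[0]-B[0])))
print("latch/plate tops", [np.round(onz("wrist",zz(*c),92,st),1) for c in [(108,175),(262,175)]])
E
```

```text
[473.8   9.2  72. ]
[478. -10.  72.]
[446.1   3.7  72. ]
[450.6 -16.7  72. ]
handle [462.47914389  -3.37287568  72.        ]
[616.28800162  80.94802862  12.        ] [428.85362292  40.40567749  12.        ] 12.205140861040837
[637.3970375  -15.15831633  12.        ] [450.29932486 -57.25421582  12.        ] 12.680066988709138
latch/plate tops [array([563.5,  43. ,  92. ]), array([5.728e+02, 4.000e-01, 9.200e+01])]
```

Call:
drive_tool(steps=[[0.0014,0,0.02,0,0.06],[0,0,0.02,0,0.06],[0,0,0.02,0,0.06],[0,0,0.02,0,0.06],[0,0,0.02,0,0.06],[0,0,0.02,0,0.06],[0,0,0.02,0,0.06],[0,0,0.02,0,0.06],[0,0,0.02,0,0.06],[0,0,0.01,0,0.06],[0,0,0.008,0,0.06],[0,0,0,0,0.06],[0,0,0,0,0.06],[0,0,0,0,0.06]])

```text
clock: 4.4
position: [462.7, -3.0, 34.1]
ee_rot: [0.994, 0.109, 0.001, -0.0]
contact_force: [-0.2, -0.9, 0.5]
gripper_width: 59.8
```

Call:
drive_tool(steps=[[0,0,0,0,0],[0,0,0,0,0],[0,0,0,0,0],[0,0,0,0,0],[0,0,0,0,0],[0,0,0,0,0],[0,0,0,0,0],[0,0,0,0,0]])

```text
clock: 5.2
position: [462.3, -3.1, 33.8]
ee_rot: [0.994, 0.109, 0.0, -0.0]
contact_force: [-1.8, 1.7, 6.6]
gripper_width: 21.3
```

```bash
python3 - <<'E'
from h import *
s=arm.read_state();print(s["position"],s["clock"],s["contact_force"],s["wrist_torque"],s["gripper_width"])
im,d=arm.get_image("wrist");cv2.imwrite("pics/w2.png",im)
E
```

```text
[462.26139731  -3.10492915  33.77554215] 5.2 [-1.75239291  1.70812252  6.58402818] [0.38715034 0.46827578 0.02741445] 21.32443972031824
```

View pics/w2.png

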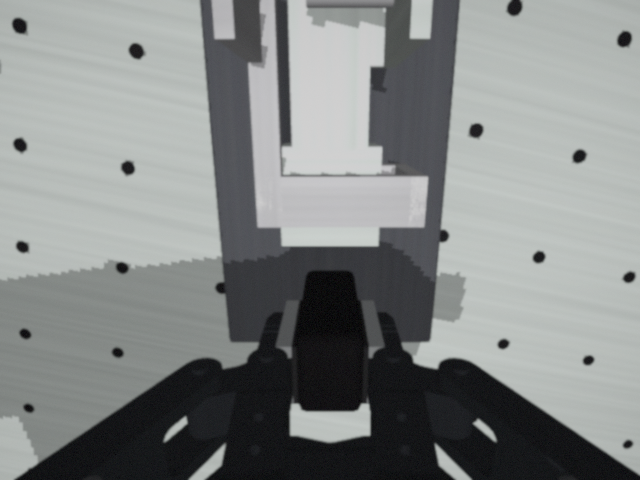

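Call:
drive_tool(steps=[[0,0,-0.001,0,0],[0,0,0,0,0],[0,0.003,0,0,0],[0,0.006,0,0,0],[0,0.008,0,0,0],[0.0005,0.009,0,0,0],[0.0005,0.009,0,0,0],[0.0005,0.009,0,0,0]])

```text
clock: 6.05
position: [472.8, -46.9, 34.1]
ee_rot: [0.994, 0.109, -0.001, 0.0]
contact_force: [-0.1, 3.2, -6.3]
gripper_width: 21.3
```

```bash
python3 - <<'E'
from h import *
s=arm.read_state();print(s["position"],s["clock"],s["contact_force"],s["wrist_torque"],s["gripper_width"])
im,d=arm.get_image("scene");cv2.imwrite("pics/s2.png",im);cv2.imwrite("pics/s2z.png",cv2.resize(im[215:395,230:400],None,fx=3.3,fy=3.3,interpolation=cv2.INTER_CUBIC))
E
```

```text
[472.75496533 -46.90393147  34.06639002] 6.05 [-0.08789551  3.24522852 -6.25806685] [0.88809122 0.12507893 0.66562661] 21.284169467756154
```

View pics/s2z.png

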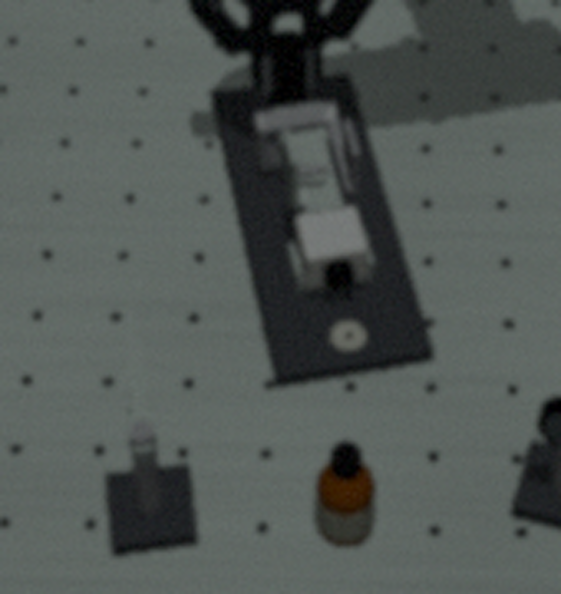

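Call:
drive_tool(steps=[[0.0009,0.0088,0,0,0],[0.0009,0.0088,0,0,0],[0.0009,0.0088,0,0,0],[0.0009,0.0088,0,0,0],[0.0009,0.0088,0,0,0],[0.0009,0.0088,0,0,0],[0.0009,0.0088,0,0,0],[0.0009,0.0088,0,0,0],[0.0009,0.0088,0,0,0],[0.0009,0.0088,0,0,0],[0.0009,0.0088,0,0,0],[0.0009,0.0088,0,0,0],[0.0009,0.0088,0,0,0],[0,0,0,0,0],[0,0,0,0,0],[0,0,0,0,0]])

```text
clock: 7.7
position: [509.5, -155.4, 34.4]
ee_rot: [0.994, 0.107, 0.0, 0.0]
contact_force: [0.8, -2.3, -7.1]
gripper_width: 21.5
```

```bash
cat > look.py <<'E'
from h import *
import sys
t=sys.argv[1]
s=arm.read_state();print(s["position"],s["clock"],s["contact_force"],s["wrist_torque"],s["gripper_width"],s["ee_rot"])
im,d=arm.get_image("scene");cv2.imwrite(f"pics/s{t}.png",im);cv2.imwrite(f"pics/s{t}z.png",cv2.resize(im[270:400,220:340],None,fx=4.6,fy=4.6,interpolation=cv2.INTER_CUBIC))
im,d=arm.get_image("side");cv2.imwrite(f"pics/d{t}.png",im);cv2.imwrite(f"pics/d{t}z.png",cv2.resize(im[180:260,210:370],None,fx=5,fy=5,interpolation=cv2.INTER_CUBIC))
E
python3 look.py 3
```

```text
[ 509.48790443 -155.35159473   34.36116543] 7.7 [ 0.81007669 -2.34141516 -7.06744031] [-0.57626989 -0.05672561 -0.49286002] 21.529378990964695 [9.94213271e-01 1.07423376e-01 4.34300101e-04 2.48258943e-05]
```

View pics/s3z.png

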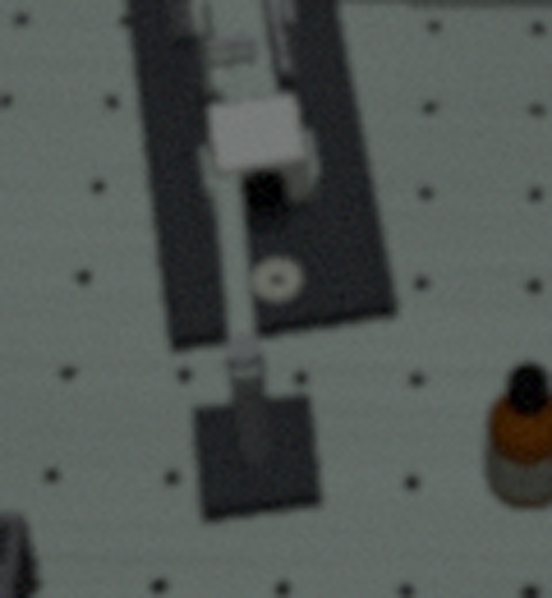

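View pics/d3z.png

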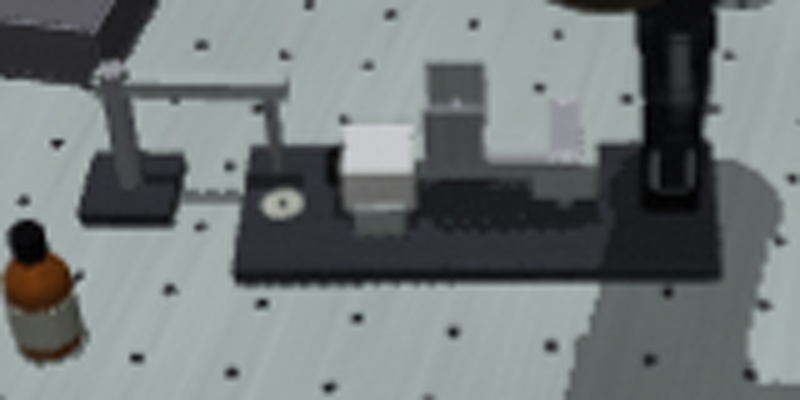

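```bash
python3 - <<'E'
from h import *
S=lambda x,y:(220+(x+.5)/4.6-.5,270+(y+.5)/4.6-.5)
D=lambda x,y:(210+(x+.5)/5-.5,180+(y+.5)/5-.5)
def p(n,a): print(n,np.round(a,1))
p("mark sc",onz("scene",S(277,279),12));p("mark sd",onz("side",D(283,205),12))
for c in [(173,342),(394,308)]: p("far corner",onz("scene",S(*c),12))
p("near", onz("scene",S(133,20),12)); p("near r", onz("scene",S(341,20),12))
for c in [(250,146),(237,270),(718,270)]: p("side corner",onz("side",D(*c),12))
p("tip sd",onz("side",D(281,170),18))
for x,y in [(217,180),(246,180),(229,345),(258,333)]: p("bar",onz("scene",S(x,y),82))
# intersect ray-based tip estimate by depth
E
```

```text
mark sc [ 706.8 -113.2   12. ]
mark sd [ 705.6 -113.1   12. ]
far corner [ 740.4 -155.1   12. ]
far corner [720.9 -61.2  12. ]
near [ 558.4 -193.7   12. ]
near r [556.3 -94.4  12. ]
side corner [ 737.5 -155.9   12. ]
side corner [713.9 -60.3  12. ]
side corner [ 474.7 -109.5   12. ]
tip sd [ 712.4 -133.4   18. ]
bar [ 706.5 -134.1   82. ]
bar [ 706.2 -122.    82. ]
bar [ 788.  -121.5   82. ]
bar [ 782.1 -110.5   82. ]
```

Call:
drive_tool(steps=[[0.0006,0.004,0,0,0],[0.0006,0.004,0,0,0],[0.0006,0.004,0,0,0],[0.0005,0.003,0,0,0],[0,0.001,0,0,0],[0,0,0,0,0],[0,0,0,0,0],[0,0,0,0,0]])

```text
clock: 8.6
position: [515.1, -170.2, 34.3]
ee_rot: [0.994, 0.109, 0.0, 0.0]
contact_force: [1.5, 1.2, -7.5]
gripper_width: 21.0
```

```bash
python3 look.py 4
```

```text
[ 515.13192198 -170.15677584   34.31828076] 8.6 [ 1.48703382  1.2277188  -7.47410704] [0.49527964 0.00873874 0.35835542] 21.031784359655386 [9.94078258e-01 1.08666357e-01 1.97174293e-04 3.56779856e-05]
```

View pics/s4z.png

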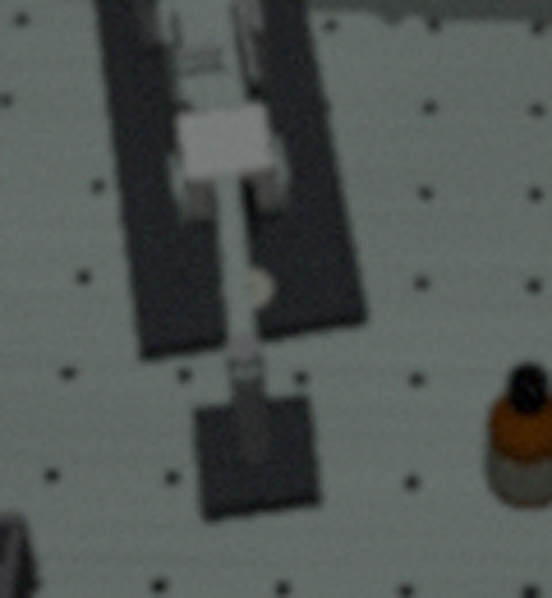

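View pics/d4z.png

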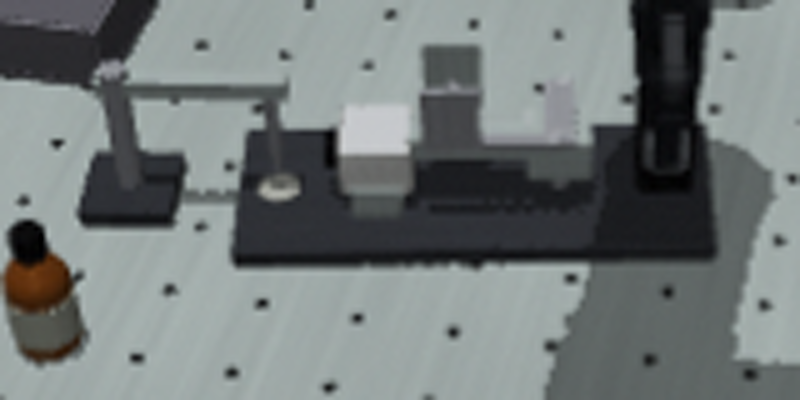

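```bash
python3 - <<'E'
from h import *
S=lambda x,y:(220+(x+.5)/4.6-.5,270+(y+.5)/4.6-.5)
D=lambda x,y:(210+(x+.5)/5-.5,180+(y+.5)/5-.5)
print("mark sd",onz("side",D(279,187),12))
a=cv2.imread("pics/d4.png");cv2.imwrite("pics/d4zz.png",cv2.resize(a[190:240,240:300],None,fx=12,fy=12,interpolation=cv2.INTER_CUBIC))
a=cv2.imread("pics/side0.png");cv2.imwrite("pics/d0zz.png",cv2.resize(a[190:240,240:300],None,fx=12,fy=12,interpolation=cv2.INTER_CUBIC))
for z in(12,18): print(z,(px("side",[712.6,-131.5,z])-[240,190]+.5)*12-.5)
E
```

```text
mark sd [ 711.99694531 -126.56529747   12.        ]
12 [314.28208152 314.83192708]
18 [311.81306224 294.16359444]
```

View pics/d4zz.png

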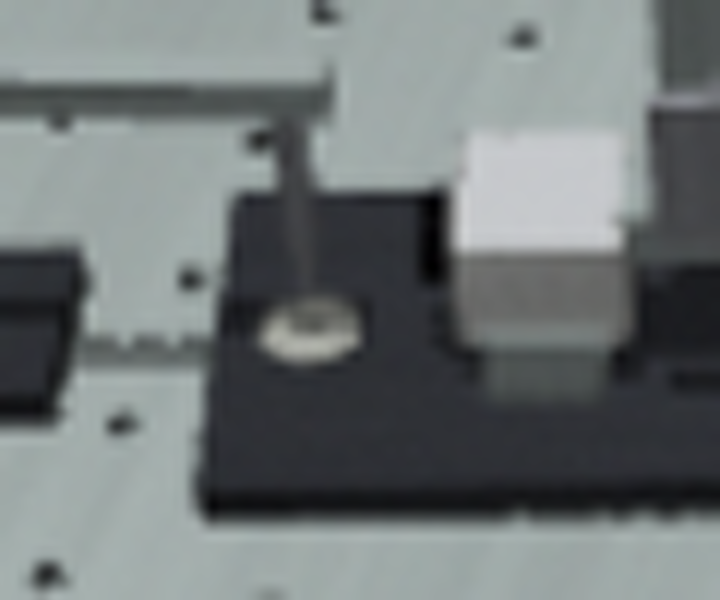

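View pics/d0zz.png

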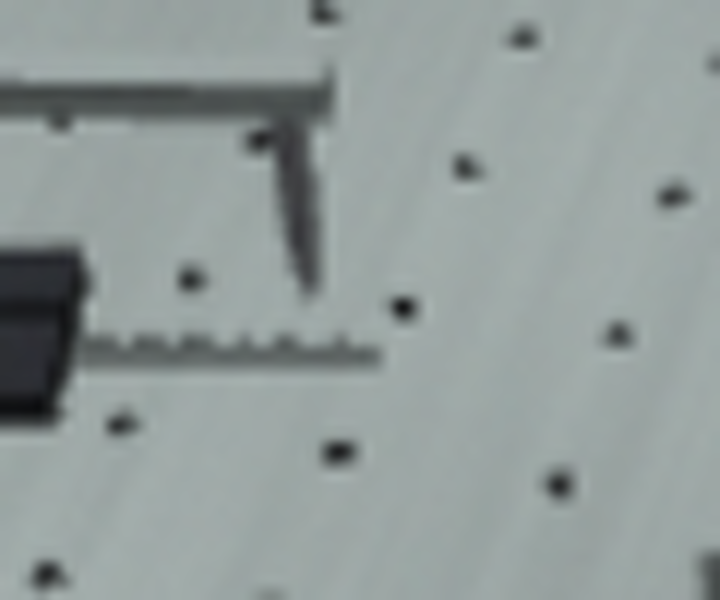

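Call:
drive_tool(steps=[[0,0.002,0,0,0],[0,0.002,0,0,0],[0,0.0006,0,0,0],[0,0,0,0,0],[0,0,0,0,0],[0,0,0,0,0]])

```text
clock: 9.3
position: [515.8, -174.7, 34.3]
ee_rot: [0.994, 0.109, -0.0, -0.0]
contact_force: [-0.9, 1.7, -6.4]
gripper_width: 21.5
```

```bash
python3 look.py 5; python3 -c "
import cv2
a=cv2.imread('pics/d5.png');cv2.imwrite('pics/d5zz.png',cv2.resize(a[190:240,240:300],None,fx=12,fy=12,interpolation=cv2.INTER_CUBIC))"
```

```text
[ 515.83059822 -174.67873354   34.30346081] 9.3 [-0.88661884  1.72533637 -6.44419893] [0.5253029  0.25108719 0.46067758] 21.478311103217774 [ 9.94082179e-01  1.08630640e-01 -7.74644162e-05 -1.45922330e-05]
```

View pics/d5zz.png

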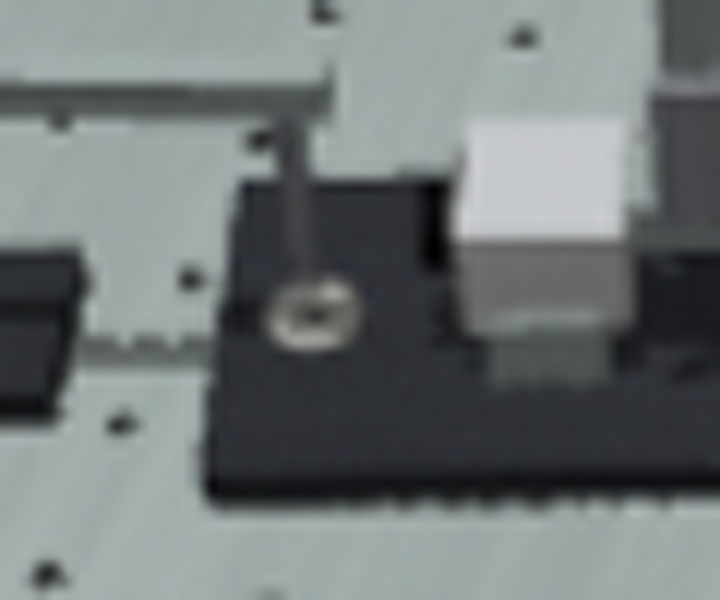

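Call:
drive_tool(steps=[[0,0,0.0007,0,0],[0,0,0,0,0],[0,0,0,0,0.06],[0,0,0,0,0.06],[0,0,0,0,0.06],[0,0,0,0,0.06],[0,0,0,0,0.06],[0,0,-0.005,0,0.06],[0,0,-0.015,0,0.06],[0,0,-0.02,0,0.06],[0,0,-0.02,0,0.06],[0,0,-0.02,0,0.06],[0,0,-0.02,0,0.06],[0,0,0,0,0.06],[0,0,0,0,0.06],[0,0,0,0,0.06]])

```text
clock: 11.0
position: [515.2, -174.5, 132.7]
ee_rot: [0.994, 0.109, -0.001, -0.0]
contact_force: [0.4, -0.2, -0.8]
gripper_width: 60.2
```

```bash
python3 look.py 6
```

```text
[ 515.17453696 -174.50120943  132.70716527] 11.0 [ 0.35280669 -0.17664787 -0.83803021] [-0.01429894 -0.00895744 -0.03671006] 60.1585821022476 [ 9.94081171e-01  1.08635715e-01 -9.07576933e-04 -2.89226716e-04]
```

Next I'll move forward along the sled to above the coupler pinch, about 110 mm.

Call:
drive_tool(steps=[[0.01,0,0,0,0.07],[0.02,0,0,0,0.07],[0.02,0,0,0,0.07],[0.02,0,0,0,0.07],[0.02,0,0,0,0.07],[0.02,0,0,0,0.07],[0,0,0,0,0.07],[0,0,0,0,0.07],[0,0,0,0,0.07],[0,0,0,0,0.07]])

```text
clock: 12.1
position: [622.7, -151.0, 133.6]
ee_rot: [0.994, 0.109, -0.0, -0.0]
contact_force: [-0.0, 0.4, 0.0]
gripper_width: 70.1
```

```bash
python3 look.py 7; python3 - <<'E'
from h import *
import json
s=arm.read_state()
im,d=arm.get_image("wrist");cv2.imwrite("pics/w7.png",im);np.save("pics/w7d.npy",d)
json.dump([s["position"].tolist(),s["ee_rot"].tolist()],open("pics/w7.json","w"))
a=cv2.imread('pics/d7.png');cv2.imwrite('pics/d7zz.png',cv2.resize(a[190:240,240:300],None,fx=12,fy=12,interpolation=cv2.INTER_CUBIC))
E
```

```text
[ 622.69869683 -150.99984446  133.64618062] 12.1 [-0.02494143  0.39045992  0.0352091 ] [ 0.01081883 -0.02035158  0.0035306 ] 70.09897125914603 [ 9.94081052e-01  1.08640747e-01 -2.20196978e-04 -5.05281084e-05]
```

View pics/w7.png

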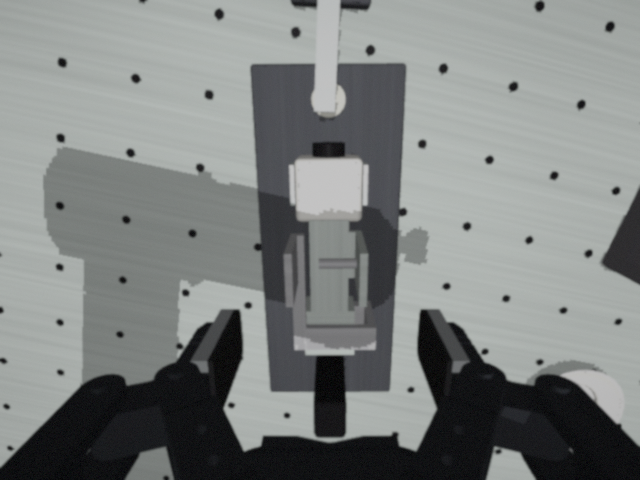

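View pics/d7zz.png

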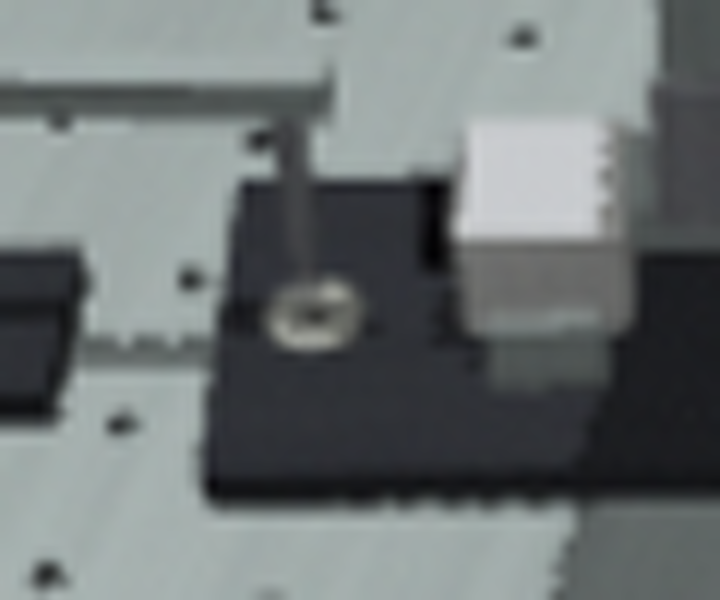

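View pics/s7.png

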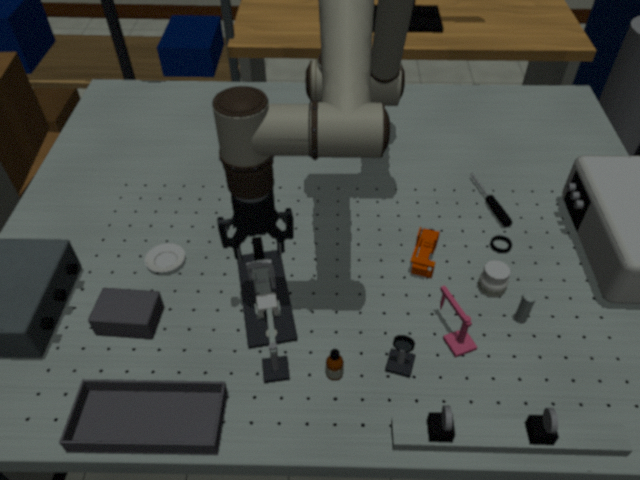

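```bash
python3 - <<'E'
from h import *
import json
a=cv2.imread("pics/w7.png");cv2.imwrite("pics/w7z.png",cv2.resize(a[50:150,280:380],None,fx=6,fy=6,interpolation=cv2.INTER_CUBIC))
cv2.imwrite("pics/w7z2.png",cv2.resize(a[210:360,260:400],None,fx=4,fy=4,interpolation=cv2.INTER_CUBIC))
d=np.load("pics/w7d.npy");print(np.round(d[84:120:3,308:350:3]))
E
```

```text
[[245. 244. 244. 179. 180. 180. 180. 180. 181. 179. 244. 245. 245. 245.]
 [246. 245. 246. 179. 180. 179. 180. 181. 181. 180. 246. 245. 244. 244.]
 [247. 245. 181. 181. 180. 180. 181. 181. 181. 180. 246. 246. 246. 245.]
 [247. 245. 181. 182. 181. 180. 181. 181. 181. 181. 245. 245. 247. 246.]
 [246. 245. 182. 181. 181. 181. 182. 180. 181. 246. 247. 247. 246. 246.]
 [247. 247. 182. 182. 183. 182. 182. 181. 182. 246. 246. 247. 247. 248.]
 [247. 247. 182. 183. 182. 183. 182. 183. 183. 248. 247. 247. 248. 249.]
 [249. 249. 183. 183. 181. 183. 182. 183. 183. 248. 248. 247. 247. 247.]
 [249. 249. 183. 183. 184. 183. 183. 183. 185. 248. 248. 247. 249. 250.]
 [249. 249. 184. 184. 184. 185. 183. 183. 184. 249. 249. 251. 249. 249.]
 [249. 249. 250. 251. 249. 248. 249. 249. 249. 250. 250. 251. 250. 250.]
 [251. 251. 250. 250. 250. 250. 250. 251. 250. 251. 252. 251. 251. 250.]]
```

View pics/w7z.png

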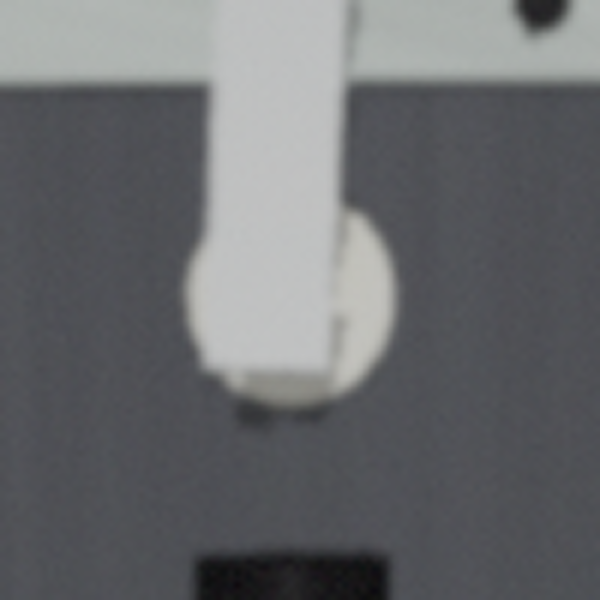

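View pics/w7z2.png

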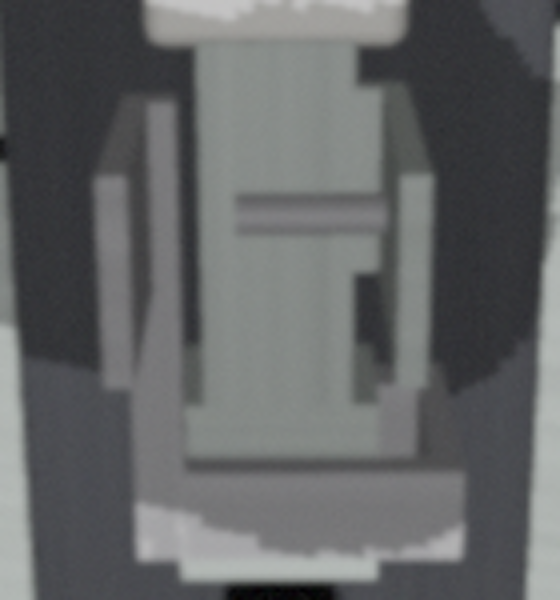

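Call:
drive_tool(steps=[[-0.01,0,0,0,0.07],[-0.014,0,0,0,0.07],[-0.014,0,0,0,0.07],[0,0,0,0,0.07],[0,0,0,0,0.07],[0,0,0,0,0.07]])

```text
clock: 12.85
position: [586.7, -159.1, 133.9]
ee_rot: [0.994, 0.109, 0.0, 0.0]
contact_force: [0.0, -1.2, -0.4]
gripper_width: 70.0
```

```bash
python3 - <<'E'
from h import *
import json
s=arm.read_state();print(s["position"],s["ee_rot"])
im,d=arm.get_image("wrist");cv2.imwrite("pics/w8.png",im);np.save("pics/w8d.npy",d)
json.dump([s["position"].tolist(),s["ee_rot"].tolist()],open("pics/w8.json","w"))
cv2.imwrite("pics/w8z.png",cv2.resize(im[0:75,285:375],None,fx=8,fy=8,interpolation=cv2.INTER_CUBIC))
P,q=json.load(open("pics/w7.json"));st=dict(position=np.array(P),ee_rot=np.array(q))
z=lambda x,y:(280+(x+.5)/6-.5,50+(y+.5)/6-.5)
for c in[(212,100),(344,100),(202,370),(333,370)]:print("bar",np.round(onz("wrist",z(*c),82,st),1))
for c in[(186,298),(397,298),(292,406)]:print("mark edge",np.round(onz("wrist",z(*c),12,st),1))
y=lambda x,y:(260+(x+.5)/4-.5,210+(y+.5)/4-.5)
for n,c in dict(pad0=(95,176),pad1=(103,388),fix0=(433,176),fix1=(427,385)).items():print(n,np.round(onz("wrist",y(*c),92,st),1))
E
```

```text
[ 586.70518983 -159.05089446  133.87166032] [9.94056833e-01 1.08861492e-01 4.19201927e-04 1.15367104e-04]
bar [ 722.2 -122.2   82. ]
bar [ 724.4 -132.2   82. ]
bar [ 702.4 -125.5   82. ]
bar [ 704.7 -135.8   82. ]
mark edge [ 710.6 -119.1   12. ]
mark edge [ 715.5 -141.4   12. ]
mark edge [ 702.2 -132.7   12. ]
pad0 [ 631.6 -125.1   92. ]
pad1 [ 602.3 -131.5   92. ]
fix0 [ 640.9 -167.2   92. ]
fix1 [ 612.1 -173.7   92. ]
```

View pics/w8z.png

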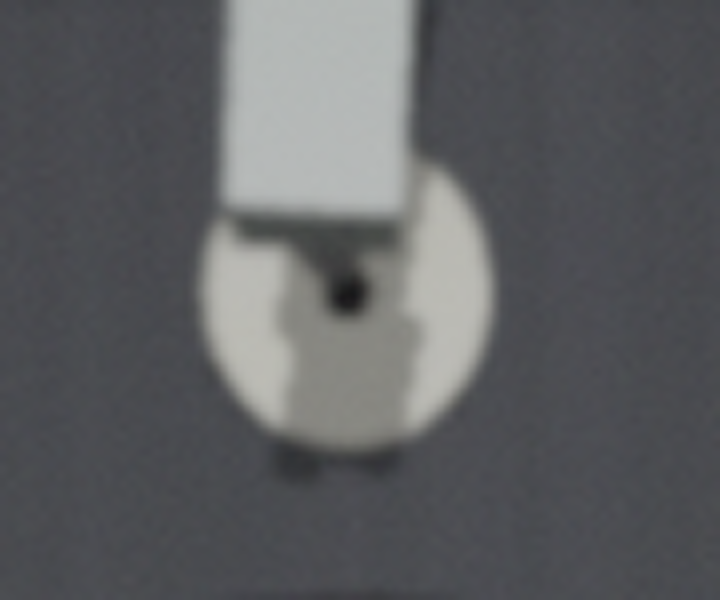

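```bash
python3 - <<'E'
from h import *
import json
P,q=json.load(open("pics/w8.json"));st=dict(position=np.array(P),ee_rot=np.array(q))
z=lambda x,y:(285+(x+.5)/8-.5,(y+.5)/8-.5)
m=onz("wrist",z(347,295),12,st);print("mark",m)
for y in (265,275,285):print("tip",onz("wrist",z(343,y),18,st)-m)
qq=px("wrist",m+[0,0,6],st);print("tip expected px if exact",(qq-[285,0]+.5)*8-.5)
im=cv2.imread("pics/w8.png")
c=cv2.convertScaleAbs(cv2.resize(im[18:50,305:355],None,fx=15,fy=15,interpolation=cv2.INTER_LANCZOS4),alpha=1.6,beta=-20);cv2.imwrite("pics/w8zz.png",c)
E
```

```text
mark [ 713.11459818 -130.12521454   12.        ]
tip [0.81369246 0.46597879 6.        ]
tip [0.13903649 0.31755968 6.        ]
tip [-0.53659662  0.1689267   6.        ]
tip expected px if exact [346.68706914 277.95668412]
```

View pics/w8zz.png

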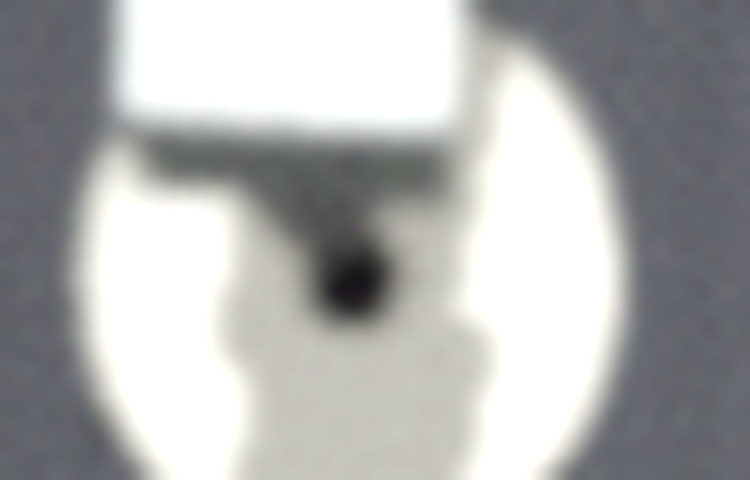

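Call:
drive_tool(steps=[[0.012,0.0013,0,0,0.07],[0.014,0.0013,0,0,0.07],[0.0106,0,0,0,0.07],[0,0,0.01,0,0.07],[0,0,0.015,0,0.07],[0,0,0.015,0,0.07],[0,0,0.01,0,0.07],[0,0,0,0,0.07],[0,0,0,0,0.07],[0,0,0,0,0.07]])

```text
clock: 13.9
position: [623.1, -153.8, 84.5]
ee_rot: [0.994, 0.109, 0.001, 0.0]
contact_force: [-0.3, -0.4, -0.1]
gripper_width: 70.0
```

```bash
python3 - <<'E'
from h import *
import json
s=arm.read_state();print(s["position"],s["ee_rot"])
im,d=arm.get_image("wrist");cv2.imwrite("pics/w9.png",im);np.save("pics/w9d.npy",d)
json.dump([s["position"].tolist(),s["ee_rot"].tolist()],open("pics/w9.json","w"))
E
```

```text
[ 623.08808139 -153.77834697   84.45698583] [9.94056742e-01 1.08860366e-01 7.58867686e-04 1.96350031e-04]
```

View pics/w9.png

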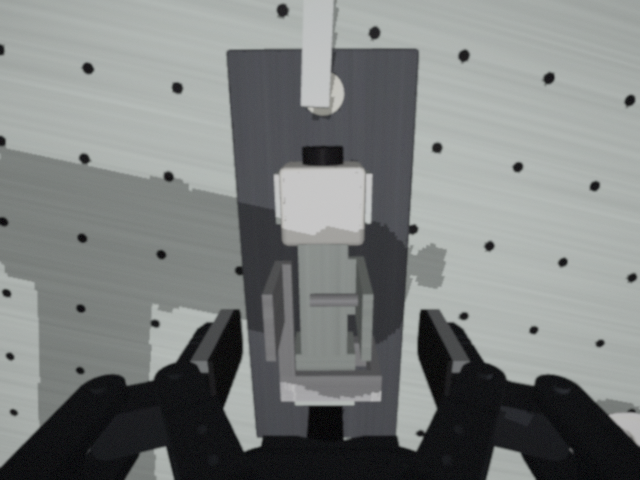

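```bash
python3 - <<'E'
from h import *
from scipy.spatial.transform import Rotation as R
import json
a=cv2.imread("pics/w9.png");cv2.imwrite("pics/w9z.png",cv2.resize(a[250:380,250:390],None,fx=5,fy=4.6,interpolation=cv2.INTER_CUBIC))
E
```

```text
(no output)
```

View pics/w9z.png

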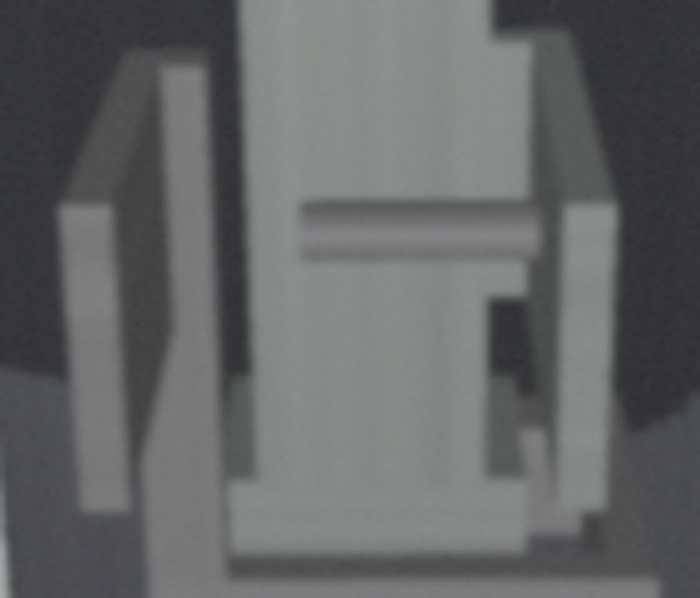

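```bash
python3 - <<'E'
from h import *
from scipy.spatial.transform import Rotation as R
import json
P,q=json.load(open("pics/w9.json"));st=dict(position=np.array(P),ee_rot=np.array(q));M=R.from_quat(q)
z=lambda x,y:(250+(x+.5)/5-.5,250+(y+.5)/4.6-.5)
for n,c in dict(p0=(58,206),p1=(80,510),f0=(617,206),f1=(606,510)).items():
    w=onz("wrist",z(*c),92,st);print(n,np.round(w,1),"tool",np.round(M.inv().apply(w-P),1))
E
```

```text
p0 [ 631.4 -124.9   92. ] tool [ 14.4 -26.4  -7.5]
p1 [ 602.3 -131.5   92. ] tool [-15.4 -26.3  -7.6]
f0 [ 640.8 -167.2   92. ] tool [14.4 16.9 -7.5]
f1 [ 611.7 -173.8   92. ] tool [-15.4  17.1  -7.6]
```

Call:
drive_tool(steps=[[0,0.0005,0.01,0,0.07],[0,0,0.01,0,0.07],[0,0,0.0095,0,0.07],[0,0,0,0,0.07],[0,0,0,0,0.07],[0,0,0,0,0.07]])

```text
clock: 14.55
position: [622.9, -154.2, 54.3]
ee_rot: [0.994, 0.109, 0.0, 0.0]
contact_force: [0.3, 0.6, -0.8]
gripper_width: 70.2
```

Call:
drive_tool(steps=[[0,0,0,0,0.05],[0,0,0,0,0.046],[0,0,0,0,0.042],[0,0,0,0,0.038],[0,0,0,0,0.034],[0,0,0,0,0.03],[0,0,0,0,0.02],[0,0,0,0,0],[0,0,0,0,0],[0,0,0,0,0],[0,0,0,0,0]])

```text
clock: 15.65
position: [624.0, -155.3, 55.6]
ee_rot: [0.994, 0.109, 0.002, 0.001]
contact_force: [-0.2, -1.6, 5.7]
gripper_width: 30.3
```

```bash
python3 look.py 10;python3 - <<'E'
from h import *
im,d=arm.get_image("wrist");cv2.imwrite("pics/w10.png",im)
a=cv2.imread('pics/d10.png');cv2.imwrite('pics/d10zz.png',cv2.resize(a[190:240,240:300],None,fx=12,fy=12,interpolation=cv2.INTER_CUBIC))
E
```

```text
[ 623.9884656  -155.28658686   55.62436104] 15.65 [-0.17527388 -1.62468857  5.66897837] [-0.37852827 -0.0071769  -0.04910584] 30.273646182519183 [9.94040281e-01 1.08997758e-01 1.56352312e-03 9.81433309e-04]
```

View pics/w10.png

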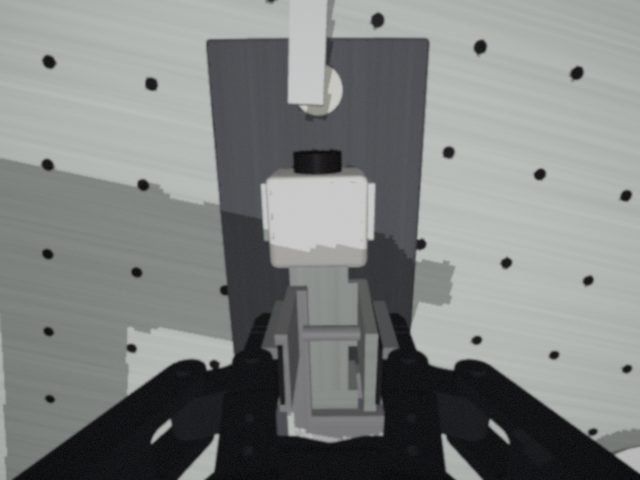

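View pics/d10zz.png

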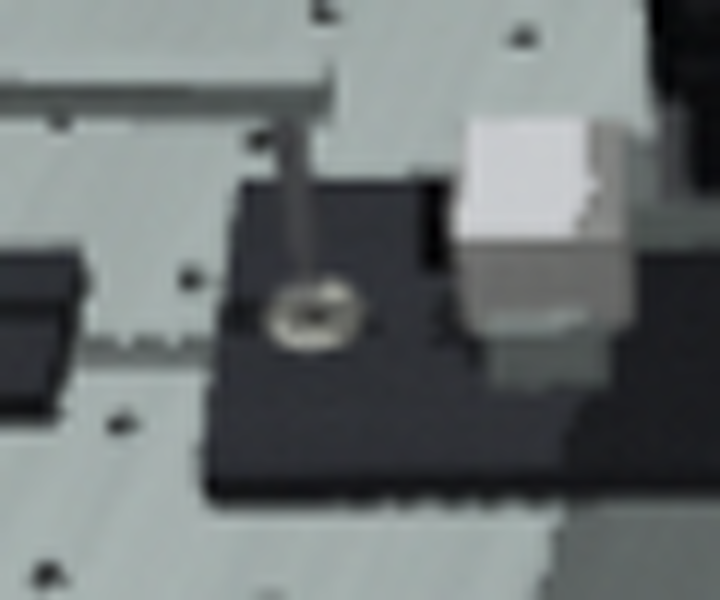

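Call:
drive_tool(steps=[[0,0,-0.001,0,0],[0,0,-0.001,0,0],[0,0,-0.001,0,0],[0,0,-0.001,0,0],[0,0,-0.001,0,0],[0,0,0,0,0],[0,0,0,0,0]])

```text
clock: 16.5
position: [622.1, -154.1, 58.7]
ee_rot: [0.994, 0.109, -0.001, -0.0]
contact_force: [-0.3, 0.4, -2.1]
gripper_width: 30.1
```

```bash
python3 look.py 11;python3 - <<'E'
from h import *
a=cv2.imread('pics/d11.png');cv2.imwrite('pics/d11zz.png',cv2.resize(a[190:250,240:360],None,fx=6.6,fy=6.6,interpolation=cv2.INTER_CUBIC))
E
```

```text
[ 622.06537176 -154.07902055   58.69970608] 16.5 [-0.25544778  0.35569644 -2.08132414] [-0.00566722 -0.08812159  0.08079071] 30.09063023707227 [ 9.94071221e-01  1.08728418e-01 -7.14260815e-04 -1.71448304e-04]
```

View pics/d11zz.png

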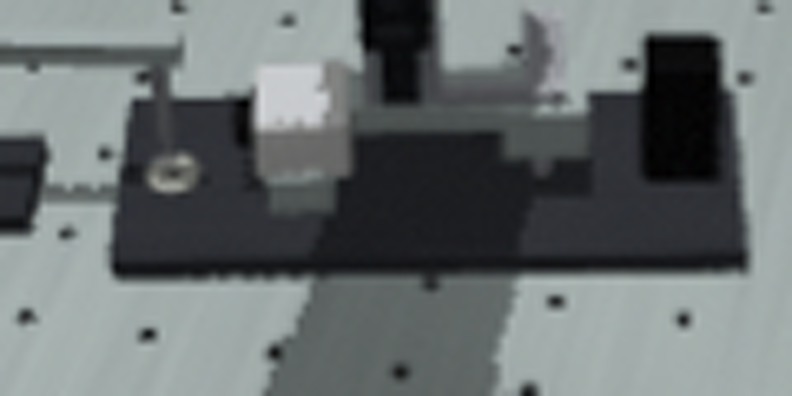

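Call:
drive_tool(steps=[[0,0,-0.002,0,0],[0,0,-0.002,0,0],[0,0,-0.003,0,0],[0,0,-0.003,0,0],[0,0,-0.003,0,0],[0,0,-0.003,0,0],[0,0,-0.003,0,0],[0,0,-0.003,0,0],[0,0,-0.003,0,0],[0,0,-0.003,0,0],[0,0,-0.004,0,0],[0,0,-0.006,0,0],[0,0,0,0,0]])

```text
clock: 17.9
position: [623.4, -154.3, 98.4]
ee_rot: [0.994, 0.109, 0.001, 0.0]
contact_force: [0.4, -0.4, -3.1]
gripper_width: 30.0
```

Call:
drive_tool(steps=[[0,0,-0.005,0,0],[0,0,-0.008,0,0],[0,0,-0.01,0,0],[0,0,-0.01,0,0],[0,0,-0.01,0,0],[0,0,-0.01,0,0],[0,0,-0.01,0,0],[0,0,-0.01,0,0],[0,0,-0.01,0,0],[0,0,-0.01,0,0],[0,0,-0.006,0,0],[0,0,-0.003,0,0],[0,0,0,0,0],[0,0,0,0,0],[0,0,0,0,0],[0,0,0,0,0],[0,0,0,0,0]])

```text
clock: 19.6
position: [622.5, -154.2, 198.8]
ee_rot: [0.994, 0.109, -0.0, -0.0]
contact_force: [0.6, 1.3, -3.3]
gripper_width: 30.0
```

```bash
python3 look.py 12;python3 - <<'E'
from h import *
im,d=arm.get_image("wrist");cv2.imwrite("pics/w12.png",im)
a=cv2.imread('pics/d12.png');cv2.imwrite('pics/d12zz.png',cv2.resize(a[140:260,220:380],None,fx=5,fy=5,interpolation=cv2.INTER_CUBIC))
E
```

```text
[ 622.54647797 -154.17698665  198.80028497] 19.6 [ 0.57602384  1.28930353 -3.31611579] [0.0929472  0.02174289 0.0427558 ] 29.992431637181312 [ 9.94068301e-01  1.08757245e-01 -2.72232843e-04 -3.55667803e-05]
```

View pics/d12zz.png

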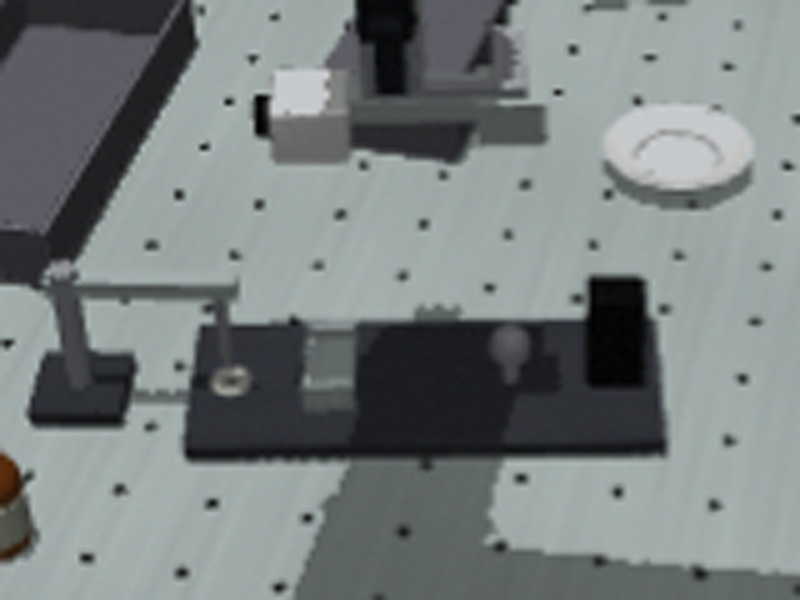

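View pics/s12.png

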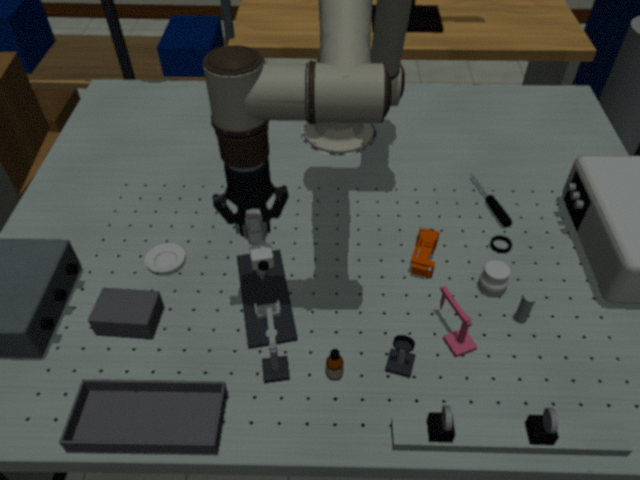

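View pics/w12.png

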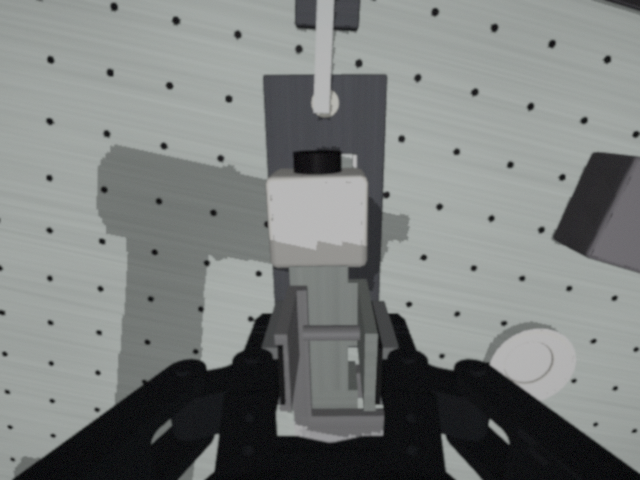

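```bash
python3 - <<'E'
from h import *
s=arm.read_state();print(s["joint_vel"].round(3),s["clock"])
print(arm.job_done())
E
```

```text
[-0.001 -0.002  0.    -0.     0.002 -0.001] 19.75
the job is handed in; nothing more can be done
None
```

The job is done and handed in at 19.75 s: the sled's mark is under the needle, and the arm is holding the coupler above the sled.

- **Sled:** I gripped the handle across the sled's y, took about 1 mm of lift, and slid the sled until the mark was under the needle tip. A wrist-camera check before gripping the coupler put the tip within about 0.5 mm of the mark's centre dot.
- **Coupler:** I squeezed plate and paddle about the pinch point. The gripper read 30 mm, a little under the 33 mm given for fully squeezed. That fits a fully drawn latch, though I had no direct reading of its travel. I then lifted straight up.
- **Last checks:**
  - The coupler hangs about level, about 143 mm above its seat, with about 3.3 N at the wrist, so only the coupler came up.
  - The arm was still.
  - In the side view the sled lies flat and its mark is at the same pixel as before the lift.
  - In the final scene view none of the other objects appears to have moved.

No check failed. The early estimates of the tip's y from the side and scene views ranged from about -127 to -133 mm. The wrist view settled it at about -130 mm.

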